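# Half-turn the bayonet lid on the degassing pot

## Robot

A 6-joint arm with a two-finger parallel gripper is mounted at the origin on the work surface. World frame = base frame: x ahead of the robot, y to its left, z up, the work surface at z = 0. Lengths are in mm, angles in rad, forces in N, time in s.
With the tool pointing down it reaches from about 275 to 1000 mm from the base axis. Payload 8.4 kg.
Tool frame: the origin (TCP) lies midway between the tips of the shut fingers; the grasp point (between the pads) lies 19 mm behind it; z points along the fingers, y is the line along which they close (so a half turn about z gives the same grasp; the last joint's range is limited). The gripper opens to 85 mm and grips with 20 to 120 N. Pads are 22 mm wide; open, the fingers measure 114 mm over their backs; the gripper's body (76 mm by 85 mm) begins 54 mm behind the grasp point. The pads swing forward as they close: fully open they stand 13 mm farther back than shut.
Start: joints at [-1.112, 0.353, 1.633, -0, 1.155, -0.002], TCP at [277.914, -559.814, 231.281] pointing down, gripper open.
Joint ranges: [-2.63, 2.63], [-0.92, 2.1], [0.06, 2.66], [-1.3, 4.44], [0, 2.69], [-3.02, 3.02]. Speed limits (rad/s): [2.22, 2.22, 2.79, 3.14, 3.14, 3.14].

## Interface

Orientations are given as [roll, pitch, yaw] about the fixed x, y, z axes, in that order (R = Rz(yaw) Ry(pitch) Rx(roll)).
In Python, from rig import monitor, imaging, r gives the robot as it stands.
- The arm moves only by the tool drive_tool, never from a script. Its argument "plan" is a list of rows, each an object of numbers: "x", "y", "z": the shift along the tool's x, y, z in units of 50 mm (1.0 is 50 mm); "ax", "ay", "az": the turn, a rotation vector about the tool's x, y, z in units of 6 degrees (1.0 is 6 degrees); "hand": the finger opening in mm, from 0 to 85.4. In form: [{"x": .., "y": .., "z": .., "ax": .., "ay": .., "az": .., "hand": ..}, ...]. A call has 1 to 8 rows; each row is the pose to reach, as a shift and turn from the pose commanded when the call began, along the tool's axes at that moment; what a row does not reach only later rows make up. A row lasts 1/10 s, in which the tool goes at most 50 mm and 8.59 degrees, less where a joint would pass 70% of its speed; a pose out of reach is approached as far as the arm can. A call with a gripper value outside its range is refused whole. The fingers move at their own pace and stop on an object; "grip_force" is the grip in N (left out, the last holds). Time passes only in rows, so rows that repeat a pose let the fingers close. It gives the time, the measured TCP pose, the force, the opening and the grip force at its end, in the units of the state.
- monitor.sense(): the state, without advancing time (a new reading comes with each control period).
- imaging.grab_frame(name): name is "side" or "top"; returns the picture (480x640x3 uint8, red, green, blue); there is no depth.
- imaging.camera_info(name): a dict with "mtx" (3x3 intrinsics, pixels), "R" (3x3) and "t" (3): a world point X has camera coordinates R X + t. Camera axes: x right, y down, z forward; pixel columns grow to the right and rows downward; lengths in mm; the calibration is good to about 2 mm. A picture is of the moment at which its call begins. camera_info takes no time and is no camera call.
- r.sign_off(): hands the job in; it is judged then, once.
The state is a dict: "clock": time; "qpos": joint angles; "qvel": joint speeds; "joint_efforts": joint torques, N m; "eef_pos": TCP position; "tcp_rot": TCP orientation; "contact_force": force on the tool from outside, world axes, zero at the start; "wrist_torque": the same for the moment, N m; "opening": opening from 0.0 (shut) to 1.0 (fully open); "grasp_force": force on a finger pad.
Only numpy, scipy, OpenCV 4.12 (cv2) and the standard library are available. Lean on these libraries where they do the work, as an engineer would, in place of code of your own. Each camera call takes 0.05 s, during which the arm holds its last target. There are 200 camera calls.

## Task

Stand the little glue bottle upright on the floor of the metal degassing pot without dropping or tipping it and let go of it, then drop the bayonet lid fully home into the pot with its two pins through the two slots. Twist the lid clockwise to the halfway mark (45 degrees), so that it is caught but still vents, well short of the lock click, and finish there still gripping the lid's handle: do not let go. Never let the latch click, and leave the paint tin, hammer and bollards alone.

Things in the scene. Friction and masses are not known exactly. Their poses are not given: they have to be found in the camera images.
- pot: Round open aluminium pot fixed to the bench, 90 mm high; flat floor 8 mm above the bench, inside radius 62 mm, foot radius 80 mm. Origin: centre of its underside, z up. Rim: inward flange, 5 mm thick, top at 90 mm, inner radius 54, outer 72 mm, with two slots for the lid's pins in its +x and -x directions. A 14 mm latch barrel sticks out at -76 degrees to 91 mm from the axis, 79 mm up.
- pot_slot (a point): Centre of the pot's +x slot at the flange top, 58 mm from the pot's axis; the other slot lies across the pot. Slots are 22 mm wide and reach out to radius 62 mm. Under the flange the pins can turn only clockwise seen from above: entry 0, halfway 45, latch met at about 67, full lock 90 degrees (two close dark lines on the rim).
- pot_half (a point): Halfway mark: one dark radial line on the flange top, 67 mm from the pot's axis, 45 degrees clockwise (seen from above) of pot_slot; a second one lies across the pot. The lid's handle bar points at it when halfway.
- lid: Loose round aluminium lid, 0.25 kg, right way up. Origin: centre of its underside, z up. Plug 0 to 15 mm up, radius 45 at the bottom, 47 at 8 mm, 51 from 10.5 mm; cover radius 58, 15 to 21 mm up. Two 8 mm round pins, centred 4 mm up, reach out along +x and -x to radius 58 mm. Home: cover on the flange, origin 75 mm above the pot's (90 if pins miss the slots); turns freely up to the latch.
- lid_bar (a point): Middle of the lid's straight dark wooden bar handle, 36 mm above the lid's origin. The bar is 76 mm long along the lid's x (in line with the pins; the lid is the same after half a revolution), 14 mm thick along y, from 21 to 51 mm above the origin. Dark lines on the cover at the bar's ends show the pin direction.
- bottle: Loose upright amber glass glue bottle, 0.1 kg, 62 mm high. Origin: centre of its underside, z up. Body radius 20 mm up to 36 mm, shoulder up to 44 mm, black cylindrical cap of radius 10 mm from 44 to 62 mm: grip it by the cap. It fits under the lid with 5 mm to spare, anywhere on the pot's floor.
- latch (a joint): Spring latch ball inside the pot wall, pushed outward by a passing pin. 0 = at rest, m of outward travel up to 0.007; more than 0.002 counts as clicked. About 800 N/m.
- tin: Red enamel paint tin, radius 34 mm, 75 mm high, a bystander. Origin: centre of its underside.
- hammer: Hammer with copper head lying on the bench, 220 mm long, about 30 mm high at most, a bystander. Origin: under its middle, x along the handle towards the head.
- bollard1: Turned cherry bollard, radius 17 mm, 48 mm high, a bystander. Origin: centre of its underside.
- bollard2: The same as bollard1, a bystander.
Mind the look-alikes: they are no part of the job. What is shaped like the lid but turquoise is not meant.

How it is judged:
By the outcome, as a careful person would: the job done as asked, in the order asked, and still so for the second after the job is handed in, while the arm keeps its last pose, push and grip.
It also fails if it takes over 69 s, if anything falls off the work surface, if the arm or the gripper's body presses on something with over 40 N, if the wrist force passes 120 N, or if a joint passes its speed limit or range.

## Working session

There is one attempt and no reset: what is moved stays moved. The work goes in short steps, Python scripts to look and compute and a tool call to move; the robot and the scene stay as the last step left them, time stands still between calls to the robot, and variables do not carry over. Pictures are saved under pics/ and viewed, at most 10 in all, crops included, and the job is handed in when it is done.

Besides the shell and the picture viewer there is one more tool, called after "Emit:" as name([rows], argument=value, ...), one row to a line, values as JSON. drive_tool: Moves the arm, as the interface text tells. Its arguments: {"type":"object","properties":{"plan":{"type":"array","items":{"type":"object","properties":{"x":{"type":"number"},"y":{"type":"number"},"z":{"type":"number"},"ax":{"type":"number"},"ay":{"type":"number"},"az":{"type":"number"},"hand":{"type":"number"}}}},"grip_force":{"type":"number"}},"required":["plan"]}

```bash
ls; mkdir -p pics
python3 - <<'E'
from rig import monitor, imaging, r
import cv2,numpy as np
for n in("top","side"):
    im=imaging.grab_frame(n); cv2.imwrite(f"pics/{n}0.png",im[:,:,::-1]); c=imaging.camera_info(n)
    print(n,c["mtx"].tolist(),(-c["R"].T@c["t"]).round(1),c["R"].round(3).tolist())
s=monitor.sense();print(s["clock"],s["eef_pos"],s["tcp_rot"],s["opening"])
E
```

```text
pics
top [[523.8613749603925, 0.0, 315.3909060583379], [0.0, 523.8613749603925, 246.56433481907538], [0.0, 0.0, 1.0]] [ 444.4   -6.9 1175.9] [[0.007, -1.0, -0.011], [-0.993, -0.006, -0.115], [0.115, 0.012, -0.993]]
side [[440.1808391213883, 0.0, 327.6679144067216], [0.0, 440.1808391213883, 238.32943143124942], [0.0, 0.0, 1.0]] [399.6 553.6 513. ] [[-0.967, -0.254, -0.014], [-0.146, 0.597, -0.789], [0.208, -0.761, -0.615]]
0.1 [ 277.70840893 -559.42555287  230.62127182] [-3.14027163e+00  2.49667873e-05  4.60816512e-01] 0.9992251834269187
```

View pics/top0.png

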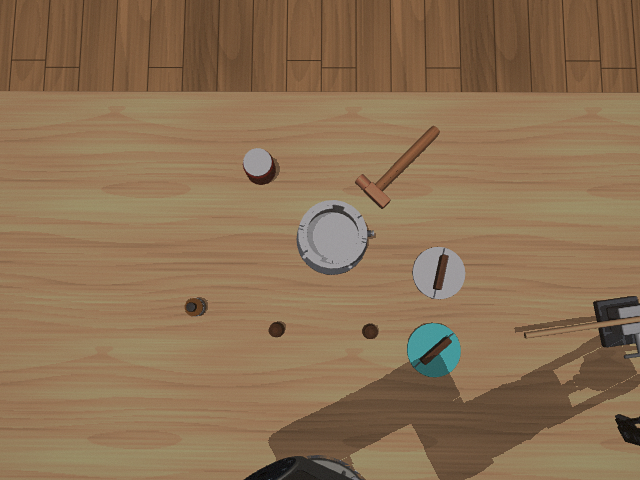

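View pics/side0.png

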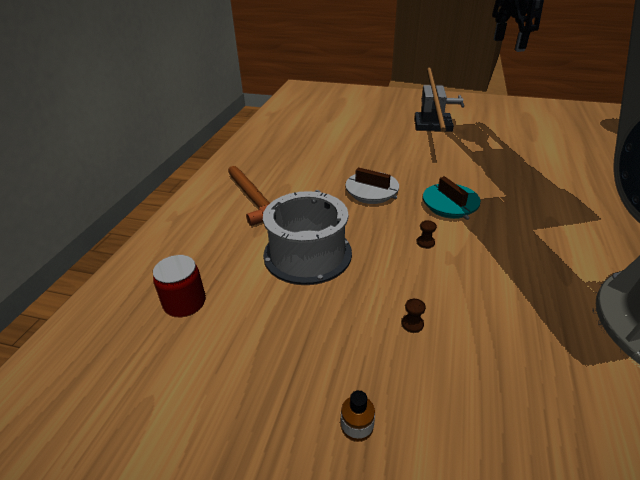

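The top view shows the pot at (334,237) with its latch barrel at (371,235), the lid at (439,272) and the bottle at (196,307). The turquoise decoy is at (434,350), the bollards are at (277,329) and (370,331), and the tin is at (259,166). Next I'll zoom in on the pot, lid and bottle.

Run:
```python
import cv2,numpy as np
t=cv2.imread("pics/top0.png"); s=cv2.imread("pics/side0.png")
f=lambda im,x,y,w,h:cv2.resize(im[y:y+h,x:x+w],(400,300),interpolation=cv2.INTER_CUBIC)
a=np.vstack([np.hstack([f(t,280,192,106,80),f(t,400,242,80,60)]),np.hstack([f(s,252,180,112,84),f(s,335,155,80,60)])])
cv2.imwrite("pics/z0.png",a)
```

```text
(no output)
```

View pics/z0.png

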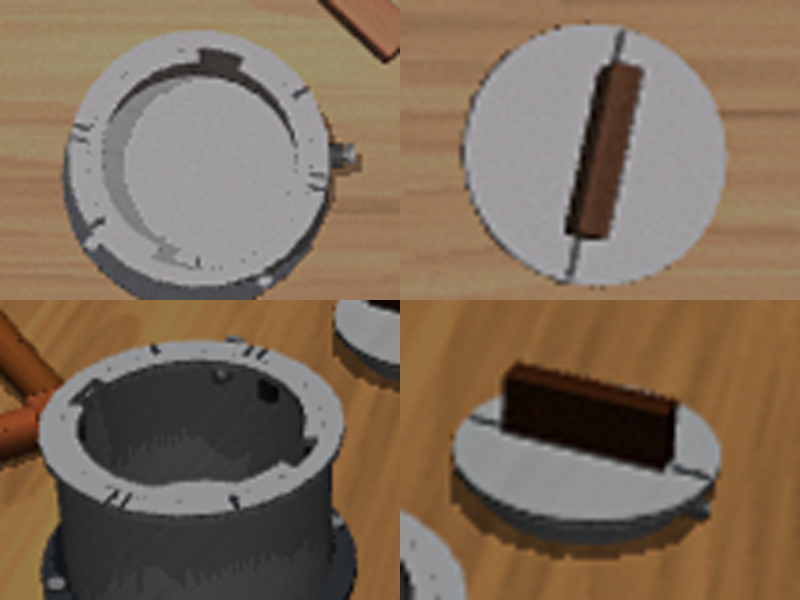

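The crops show one pot slot at top px (338,208), the halfway marks at (360,216) and (304,252), and the lock lines at (364,240) and (302,227). The lid's pin lines end at (444,248) and (434,298). Now I'll compute the poses.

```bash
cat > h.py <<'E'
import numpy as np,cv2
from rig import monitor, imaging, r
C={n:imaging.camera_info(n) for n in("top","side")}
def ray(n,p,z):
    c=C[n];R=np.array(c["R"]);o=-R.T@c["t"];d=R.T@np.linalg.inv(c["mtx"])@[p[0],p[1],1]
    return (o+d*(z-o[2])/d[2])[:2]
def proj(n,X):
    c=C[n];q=np.array(c["mtx"])@(np.array(c["R"])@X+c["t"]);return q[:2]/q[2]
def tri(p,q):
    A=[];b=[]
    for n,u in(("top",p),("side",q)):
        c=C[n];P=np.array(c["mtx"])@np.c_[c["R"],c["t"]]
        for i in(0,1): w=u[i]*P[2]-P[i];A.append(w[:3]);b.append(-w[3])
    return np.linalg.lstsq(np.array(A),np.array(b),rcond=None)[0]
def circ(P):
    P=np.array(P);s=np.linalg.lstsq(np.c_[2*P,np.ones(len(P))],(P**2).sum(1),rcond=None)[0]
    return s[:2],np.sqrt(s[2]+s[0]**2+s[1]**2)
E
python3 - <<'E'
from h import *
ang=lambda v:np.degrees(np.arctan2(v[1],v[0])).round(1)
for n,boxes in(("top",dict(pot=(285,190,380,280,90),lid=(405,240,475,305,21))),("side",dict(pot=(252,180,362,250,90),lid=(335,155,415,215,21)))):
    im=cv2.imread(f"pics/{n}0.png");hsv=cv2.cvtColor(im,cv2.COLOR_BGR2HSV)
    for k,(x0,y0,x1,y1,z) in boxes.items():
        m=((hsv[...,1]<40)&(hsv[...,2]>(140 if n=="top" else 110))).astype(np.uint8);w=np.zeros_like(m);w[y0:y1,x0:x1]=m[y0:y1,x0:x1]
        c=max(cv2.findContours(w,cv2.RETR_EXTERNAL,cv2.CHAIN_APPROX_NONE)[0],key=cv2.contourArea)
        h=cv2.convexHull(c)[:,0]
        P=[ray(n,p,z) for p in c[:,0]];o,R=circ(P)
        for _ in range(4):
            P=[p for p in P if abs(np.hypot(*(p-o))-R)<3];o,R=circ(P)
        print(n,k,o.round(1),R.round(1),len(P))
        if n=="top" and k=="pot":
            for q in((338.3,207.9),(360.3,216.1),(304.4,252.4),(364,240.2),(301.7,227)):
                v=ray(n,q,90)-o;print(q,np.hypot(*v).round(1),ang(v))
        if n=="top" and k=="lid": print("lid",ang(ray(n,(444,248.4),21)-ray(n,(434,298),21)))
for n in("top","side"):
    im=cv2.imread(f"pics/{n}0.png");x0,y0,x1,y1=(180,292,215,325) if n=="top" else(335,385,380,415)
    m=(im.max(2)<50).astype(np.uint8);w=np.zeros_like(m);w[y0:y1,x0:x1]=m[y0:y1,x0:x1]
    _,_,st,ce=cv2.connectedComponentsWithStats(w);print(n,"cap",st[1:].tolist(),ce[1:].round(1).tolist(),ray(n,ce[1],62))
print("proj bollards",[ray("top",p,48).round() for p in((277,329),(370,331))],"tin",ray("top",(258,160),75).round())
E
python3 -c "
import cv2,numpy as np
t=cv2.imread('pics/top0.png');s=cv2.imread('pics/side0.png')
cv2.imwrite('pics/b0.png',np.hstack([cv2.resize(t[290:325,178:213],(400,400),interpolation=2),cv2.resize(s[385:445,330:390],(400,400),interpolation=2)]))"
```

```text
top pot [598.4 -29.3] 70.7 197
(338.3, 207.9) 55.8 -13.0
(360.3, 216.1) 69.5 -57.8
(304.4, 252.4) 70.5 124.8
(364, 240.2) 67.8 -101.8
(301.7, 227) 65.4 78.3
top lid [ 527.4 -250.4] 42.8 30
lid -12.4
side pot [597.1 -26.4] 70.2 194
side lid [ 519.9 -252.9] 46.3 25
top cap [[192, 303, 5, 9, 16], [187, 305, 1, 1, 1]] [[194.5, 306.7], [187.0, 305.0]] [444.07071217 261.12434834]
side cap [[350, 390, 18, 24, 337], [341, 412, 1, 1, 1]] [[358.1, 401.6], [341.0, 412.0]] [443.00123263 277.20658181]
proj bollards [array([398.,  87.]), array([ 395., -111.])] tin [760. 131.]
```

View pics/b0.png

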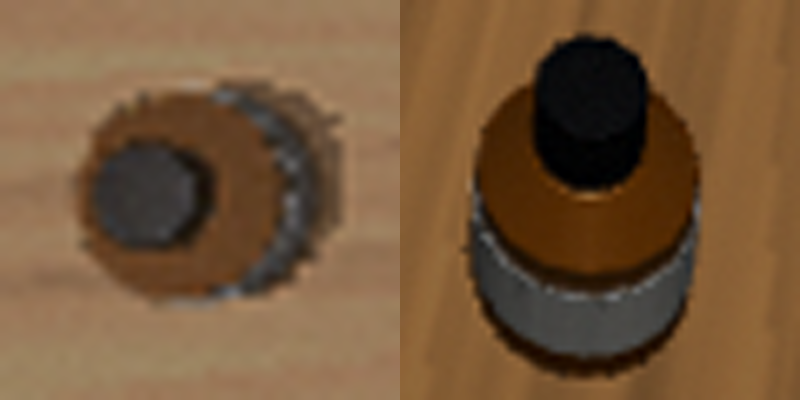

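The cap top centre is at top px (190.7,307.1) and side px (358.2,398.2). The lid fit failed because the bar splits the mask, so I'll refit it with a closed mask.

Run:
```python
from h import *
p,q=(190.7,307.1),(358.2,398.2)
print("cap",ray("top",p,62),ray("side",q,62),tri(p,q))
for n,(x0,y0,x1,y1),off in(("top",(408,240,470,304),0),("side",(340,165,402,204),0)):
    hsv=cv2.cvtColor(cv2.imread(f"pics/{n}0.png"),cv2.COLOR_BGR2HSV)
    m=((hsv[...,1]<60)&(hsv[...,2]>90)).astype(np.uint8);w=np.zeros_like(m);w[y0:y1,x0:x1]=m[y0:y1,x0:x1]
    pts=np.argwhere(w)[:,::-1].astype(np.int32);h=cv2.convexHull(pts)
    w2=cv2.fillPoly(np.zeros_like(m),[h],1);c=cv2.findContours(w2,0,cv2.CHAIN_APPROX_NONE)[0][0][:,0]
    P=[ray(n,p,21) for p in c];o,R=circ(P)
    for _ in range(5):
        P=[p for p in P if abs(np.hypot(*(p-o))-R)<2.5];o,R=circ(P)
    print(n,"lid",o.round(1),R.round(1),len(P),len(c))
print("lid line mid",(ray("top",(444,248.4),21)+ray("top",(434,298),21))/2)
print("bar top mid",ray("top",(400+(609-400)/5,242+152/5),51))
```

```text
cap [443.14481571 269.16260963] [443.77085124 272.97779879] [443.5727277  270.26969579  57.78380212]
top lid [ 522.9 -264.8] 57.4 146 146
side lid [ 527.7 -244. ] 60.2 23 144
lid line mid [ 521.4482248  -266.05213471]
bar top mid [ 520.9175539  -265.28072336]
```

```bash
cat >> h.py <<'E'
from scipy.spatial.transform import Rotation as Ro
def go(X,yaw):
    s=monitor.sense();Rm=Ro.from_euler("xyz",s["tcp_rot"])
    d=Rm.inv().apply(np.array(X)-s["eef_pos"])/50
    a=(Rm.inv()*Ro.from_euler("xyz",[180,0,yaw],degrees=True)).as_rotvec(degrees=True)/6
    print("t",s["clock"],"pos",s["eef_pos"].round(1),"rot",np.degrees(s["tcp_rot"]).round(2),"F",np.round(s["contact_force"],1),"op",round(s["opening"]*85.4,1),"gf",np.round(s["grasp_force"],1),"\nshift",d.round(3),"turn",a.round(3))
E
python3 - <<'E'
from h import *
for t in((515,330),(524,335)):
    for q in((430,68),(440,130)): print(t,q,tri(t,q).round(),proj("top",tri(t,q)).round())
go((443.5,271,230),90)
go((360,-350,230),60)
E
```

```text
(515, 330) (430, 68) [ 419. -346.  245.] [515. 324.]
(515, 330) (440, 130) [ 400. -400.   97.] [515. 331.]
(524, 335) (430, 68) [ 414. -363.  240.] [524. 327.]
(524, 335) (440, 130) [ 394. -422.   88.] [524. 334.]
t 0.1 pos [ 277.7 -559.4  230.6] rot [-179.92    0.     26.4 ] F [ 0.5  0.9 -0.4] op 85.3 gf 0.0 
shift [ 10.355 -13.402   0.03 ] turn [-1.10e-02 -7.00e-03 -1.06e+01]
t 0.1 pos [ 277.7 -559.4  230.6] rot [-179.92    0.     26.4 ] F [ 0.5  0.9 -0.4] op 85.3 gf 0.0 
shift [ 3.337 -3.02   0.016] turn [-1.2e-02 -3.0e-03 -5.6e+00]
```

Run:
```python
from h import *
go((285,-250,260),60)
```

```text
t 0.1 pos [ 277.7 -559.4  230.6] rot [-179.92    0.     26.4 ] F [ 0.5  0.9 -0.4] op 85.3 gf 0.0 
shift [ 2.883 -5.479 -0.58 ] turn [-1.2e-02 -3.0e-03 -5.6e+00]
```

Emit:
drive_tool([
  {"x": 2.88, "y": -5.48, "z": -0.58, "az": -5.6, "hand": 60},
  {"x": 2.88, "y": -5.48, "z": -0.58, "az": -5.6, "hand": 60},
  {"x": 2.88, "y": -5.48, "z": -0.58, "az": -5.6, "hand": 60},
  {"x": 2.88, "y": -5.48, "z": -0.58, "az": -5.6, "hand": 60},
  {"x": 2.88, "y": -5.48, "z": -0.58, "az": -5.6, "hand": 60},
  {"x": 2.88, "y": -5.48, "z": -0.58, "az": -5.6, "hand": 60},
  {"x": 2.88, "y": -5.48, "z": -0.58, "az": -5.6, "hand": 60},
  {"x": 2.88, "y": -5.48, "z": -0.58, "az": -5.6, "hand": 60},
])

```text
invalid input
```

Run:
```python
from h import *
go((443.5,270.5,130),90)
```

```text
t 0.1 pos [ 277.7 -559.4  230.6] rot [-179.92    0.     26.4 ] F [ 0.5  0.9 -0.4] op 85.3 gf 0.0 
shift [ 10.351 -13.39    2.03 ] turn [-1.10e-02 -7.00e-03 -1.06e+01]
```

Emit:
drive_tool([
  {"x": 0.4, "y": -0.7, "z": -0.1, "ax": 0, "ay": 0, "az": -0.8, "hand": 60},
  {"x": 0.8, "y": -1.5, "z": -0.2, "ax": 0, "ay": 0, "az": -1.6, "hand": 60},
  {"x": 1.2, "y": -2.2, "z": -0.3, "ax": 0, "ay": 0, "az": -2.4, "hand": 60},
  {"x": 1.6, "y": -3.0, "z": -0.4, "ax": 0, "ay": 0, "az": -3.2, "hand": 60},
  {"x": 2.0, "y": -3.8, "z": -0.5, "ax": 0, "ay": 0, "az": -4.0, "hand": 60},
  {"x": 2.4, "y": -4.5, "z": -0.6, "ax": 0, "ay": 0, "az": -4.8, "hand": 60},
  {"x": 2.88, "y": -5.48, "z": -0.6, "ax": 0, "ay": 0, "az": -5.6, "hand": 60},
])

```text
clock: 0.8
eef_pos: [285.3, -254.1, 261.8]
tcp_rot: [3.14, 0.0, 1.05]
contact_force: [1.7, -0.2, 0.4]
opening: 0.704
grasp_force: 0.0
```

Run:
```python
from h import *
go((443.5,270.5,150),90)
```

```text
t 0.8 pos [ 285.3 -254.1  261.8] rot [1.7991e+02 2.0000e-02 6.0150e+01] F [ 1.7 -0.2  0.4] op 60.2 gf 0.0 
shift [10.675 -2.481  2.228] turn [ 0.013  0.006 -4.975]
```

Emit:
drive_tool([
  {"x": 0.9, "y": -0.2, "z": 0, "ax": 0, "ay": 0, "az": -0.5, "hand": 60},
  {"x": 1.8, "y": -0.4, "z": 0, "ax": 0, "ay": 0, "az": -1, "hand": 60},
  {"x": 2.7, "y": -0.6, "z": 0.1, "ax": 0, "ay": 0, "az": -1.5, "hand": 60},
  {"x": 3.6, "y": -0.8, "z": 0.1, "ax": 0, "ay": 0, "az": -2, "hand": 60},
  {"x": 4.5, "y": -1.0, "z": 0.2, "ax": 0, "ay": 0, "az": -2.5, "hand": 60},
  {"x": 5.4, "y": -1.2, "z": 0.3, "ax": 0, "ay": 0, "az": -3, "hand": 60},
  {"x": 6.3, "y": -1.4, "z": 0.4, "ax": 0, "ay": 0, "az": -3.5, "hand": 60},
  {"x": 7.2, "y": -1.6, "z": 0.5, "ax": 0, "ay": 0, "az": -4.975, "hand": 60},
])

```text
clock: 1.6
eef_pos: [395.8, 98.9, 236.1]
tcp_rot: [3.141, 0.0, 1.567]
contact_force: [0.1, -0.7, 0.3]
opening: 0.699
grasp_force: 0.0
```

Run:
```python
from h import *
go((443.5,270.5,140),90)
```

```text
t 1.6 pos [395.8  98.9 236.1] rot [179.98   0.    89.79] F [ 0.1 -0.7  0.3] op 59.7 gf 0.0 
shift [3.435 0.941 1.922] turn [ 0.003  0.    -0.036]
```

Emit:
drive_tool([
  {"x": 0.7, "y": 0.2, "z": 0.3, "ax": 0, "ay": 0, "az": 0, "hand": 60},
  {"x": 1.4, "y": 0.4, "z": 0.6, "ax": 0, "ay": 0, "az": 0, "hand": 60},
  {"x": 2.1, "y": 0.6, "z": 0.9, "ax": 0, "ay": 0, "az": 0, "hand": 60},
  {"x": 2.8, "y": 0.8, "z": 1.3, "ax": 0, "ay": 0, "az": 0, "hand": 60},
  {"x": 3.42, "y": 0.94, "z": 1.9, "ax": 0, "ay": 0, "az": 0, "hand": 50},
  {"x": 3.42, "y": 0.94, "z": 1.9, "ax": 0, "ay": 0, "az": 0, "hand": 50},
  {"x": 3.42, "y": 0.94, "z": 1.9, "ax": 0, "ay": 0, "az": 0, "hand": 50},
])

```text
clock: 2.3
eef_pos: [443.1, 267.4, 140.3]
tcp_rot: [-3.139, 0.002, 1.565]
contact_force: [0.0, -0.3, 0.2]
opening: 0.589
grasp_force: 0.0
```

Run:
```python
from h import *
go((443.5,271,47),90)
a=imaging.grab_frame("side")[:,:,::-1];b=imaging.grab_frame("top")[:,:,::-1]
x=monitor.sense()["eef_pos"];print(proj("side",x),proj("top",x))
cv2.imwrite("pics/g1.png",np.hstack([cv2.resize(a[280:460,268:448],(400,400)),cv2.resize(b[260:350,150:240],(400,400))]))
```

```text
t 2.3 pos [443.1 267.4 140.3] rot [-1.7986e+02  1.0000e-01  8.9680e+01] F [ 0.  -0.3  0.2] op 50.3 gf 0.0 
shift [0.075 0.012 1.865] turn [-0.023  0.016 -0.053]
[361.49572239 349.4410627 ] [181.83688162 306.69628095]
```

View pics/g1.png

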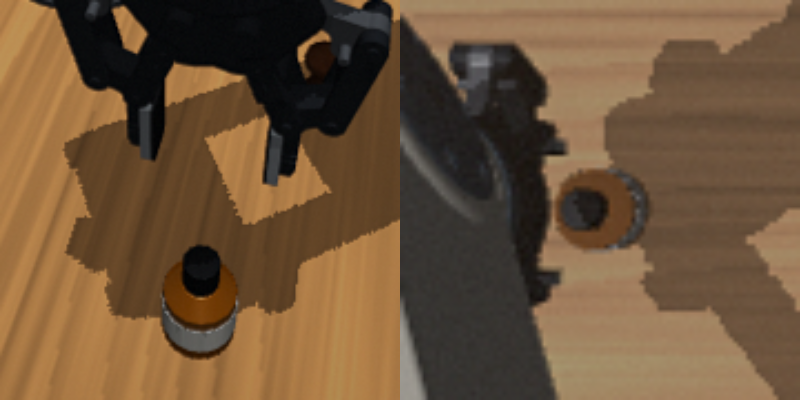

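The fingers straddle the bottle on both sides, with tips at side px (334,350) and (389,363) and the cap at (358,400). I'll descend to cap height.

Emit:
drive_tool([
  {"x": 0.07, "y": 0.01, "z": 0.4, "ax": 0, "ay": 0, "az": 0, "hand": 50},
  {"x": 0.07, "y": 0.01, "z": 0.8, "ax": 0, "ay": 0, "az": 0, "hand": 50},
  {"x": 0.07, "y": 0.01, "z": 1.2, "ax": 0, "ay": 0, "az": 0, "hand": 50},
  {"x": 0.07, "y": 0.01, "z": 1.5, "ax": 0, "ay": 0, "az": 0, "hand": 50},
  {"x": 0.07, "y": 0.01, "z": 1.7, "ax": 0, "ay": 0, "az": 0, "hand": 50},
  {"x": 0.07, "y": 0.01, "z": 1.86, "ax": 0, "ay": 0, "az": 0, "hand": 50},
  {"x": 0.07, "y": 0.01, "z": 1.86, "ax": 0, "ay": 0, "az": 0, "hand": 50},
])

```text
clock: 3.1
eef_pos: [444.5, 270.5, 48.2]
tcp_rot: [-3.141, 0.0, 1.563]
contact_force: [-0.7, 0.0, -0.5]
opening: 0.588
grasp_force: 0.0
```

Emit:
drive_tool([
  {"x": 0, "y": 0, "z": 0, "ax": 0, "ay": 0, "az": 0, "hand": 40},
  {"x": 0, "y": 0, "z": 0, "ax": 0, "ay": 0, "az": 0, "hand": 32},
  {"x": 0, "y": 0, "z": 0, "ax": 0, "ay": 0, "az": 0, "hand": 27},
  {"x": 0, "y": 0, "z": 0, "ax": 0, "ay": 0, "az": 0, "hand": 23},
  {"x": 0, "y": 0, "z": 0, "ax": 0, "ay": 0, "az": 0, "hand": 20},
  {"x": 0, "y": 0, "z": 0, "ax": 0, "ay": 0, "az": 0, "hand": 17},
  {"x": 0, "y": 0, "z": 0, "ax": 0, "ay": 0, "az": 0, "hand": 12},
  {"x": 0, "y": 0, "z": 0, "ax": 0, "ay": 0, "az": 0, "hand": 10},
], grip_force=30)

```text
clock: 3.9
eef_pos: [444.9, 271.2, 48.6]
tcp_rot: [3.141, -0.0, 1.564]
contact_force: [1.3, -1.0, 5.4]
opening: 0.217
grasp_force: 29.4
```

Run:
```python
from h import *
go((598,-28,200),90)
```

```text
t 3.9 pos [444.9 271.2  48.6] rot [ 1.7996e+02 -2.0000e-02  8.9600e+01] F [ 1.3 -1.   5.4] op 18.5 gf 29.4 
shift [-5.961  3.106 -3.029] turn [ 0.006 -0.004 -0.067]
```

Emit:
drive_tool([
  {"x": 0, "y": 0, "z": -0.1, "ax": 0, "ay": 0, "az": 0, "hand": 10},
  {"x": 0, "y": 0, "z": -0.4, "ax": 0, "ay": 0, "az": 0, "hand": 10},
  {"x": 0, "y": 0, "z": -0.9, "ax": 0, "ay": 0, "az": 0, "hand": 10},
  {"x": 0, "y": 0, "z": -1.4, "ax": 0, "ay": 0, "az": 0, "hand": 10},
  {"x": 0, "y": 0, "z": -1.9, "ax": 0, "ay": 0, "az": 0, "hand": 10},
  {"x": 0, "y": 0, "z": -2.4, "ax": 0, "ay": 0, "az": 0, "hand": 10},
  {"x": 0, "y": 0, "z": -2.8, "ax": 0, "ay": 0, "az": 0, "hand": 10},
  {"x": 0, "y": 0, "z": -3.03, "ax": 0, "ay": 0, "az": 0, "hand": 10},
])

```text
clock: 4.7
eef_pos: [444.7, 271.2, 201.4]
tcp_rot: [3.14, -0.001, 1.564]
contact_force: [0.2, 0.2, -1.5]
opening: 0.216
grasp_force: 29.4
```

Emit:
drive_tool([
  {"x": -0.3, "y": 0.15, "z": 0, "ax": 0, "ay": 0, "az": 0, "hand": 10},
  {"x": -0.9, "y": 0.5, "z": 0, "ax": 0, "ay": 0, "az": 0, "hand": 10},
  {"x": -1.7, "y": 0.9, "z": 0, "ax": 0, "ay": 0, "az": 0, "hand": 10},
  {"x": -2.5, "y": 1.3, "z": 0, "ax": 0, "ay": 0, "az": 0, "hand": 10},
  {"x": -3.3, "y": 1.7, "z": 0, "ax": 0, "ay": 0, "az": 0, "hand": 10},
  {"x": -4.0, "y": 2.1, "z": 0, "ax": 0, "ay": 0, "az": 0, "hand": 10},
  {"x": -4.5, "y": 2.4, "z": 0, "ax": 0, "ay": 0, "az": 0, "hand": 10},
  {"x": -4.8, "y": 2.6, "z": 0, "ax": 0, "ay": 0, "az": 0, "hand": 10},
])

```text
clock: 5.5
eef_pos: [573.2, 28.1, 199.2]
tcp_rot: [-3.141, 0.0, 1.562]
contact_force: [0.3, 0.5, -1.0]
opening: 0.22
grasp_force: 29.4
```

Run:
```python
from h import *
go((598,-28,180),90)
```

```text
t 5.5 pos [573.2  28.1 199.2] rot [-1.7994e+02  1.0000e-02  8.9500e+01] F [ 0.3  0.5 -1. ] op 18.8 gf 29.4 
shift [-1.117  0.507  0.383] turn [-0.01   0.002 -0.083]
```

Bottle held. Next I'll move over the pot and check with the side camera.

Emit:
drive_tool([
  {"x": -0.4, "y": 0.2, "z": 0, "ax": 0, "ay": 0, "az": 0, "hand": 10},
  {"x": -0.7, "y": 0.35, "z": 0, "ax": 0, "ay": 0, "az": 0, "hand": 10},
  {"x": -0.95, "y": 0.45, "z": 0, "ax": 0, "ay": 0, "az": 0, "hand": 10},
  {"x": -1.12, "y": 0.51, "z": 0.1, "ax": 0, "ay": 0, "az": 0, "hand": 10},
  {"x": -1.12, "y": 0.51, "z": 0.25, "ax": 0, "ay": 0, "az": 0, "hand": 10},
  {"x": -1.12, "y": 0.51, "z": 0.38, "ax": 0, "ay": 0, "az": 0, "hand": 10},
  {"x": -1.12, "y": 0.51, "z": 0.38, "ax": 0, "ay": 0, "az": 0, "hand": 10},
  {"x": -1.12, "y": 0.51, "z": 0.38, "ax": 0, "ay": 0, "az": 0, "hand": 10},
])

```text
clock: 6.3
eef_pos: [597.5, -25.5, 180.4]
tcp_rot: [-3.141, -0.0, 1.564]
contact_force: [0.0, -1.0, -0.7]
opening: 0.214
grasp_force: 29.4
```

Run:
```python
from h import *
go((598,-28,60),90)
a=imaging.grab_frame("side")[:,:,::-1]
cv2.imwrite("pics/g2.png",cv2.resize(a[130:290,220:400],(720,640))[:600])
```

```text
t 6.3 pos [597.5 -25.5 180.4] rot [-1.7995e+02 -1.0000e-02  8.9640e+01] F [ 0.  -1.  -0.7] op 18.3 gf 29.4 
shift [-0.051  0.012  2.409] turn [-0.008 -0.002 -0.061]
```

View pics/g2.png

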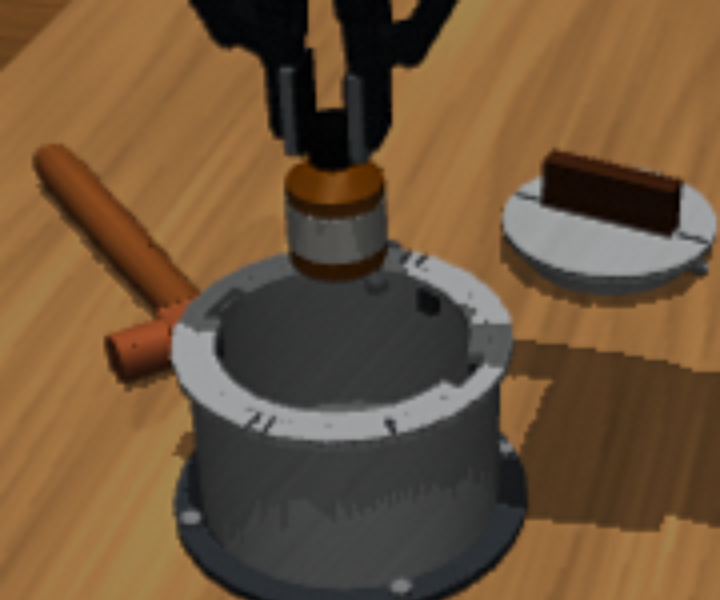

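The bottle hangs upright above the pot opening, its base at crop (340,265) and the rim centred near (342,345). Lowering it now.

Emit:
drive_tool([
  {"x": -0.05, "y": 0.01, "z": 0.2, "ax": 0, "ay": 0, "az": 0, "hand": 10},
  {"x": -0.05, "y": 0.01, "z": 0.6, "ax": 0, "ay": 0, "az": 0, "hand": 10},
  {"x": -0.05, "y": 0.01, "z": 1.0, "ax": 0, "ay": 0, "az": 0, "hand": 10},
  {"x": -0.05, "y": 0.01, "z": 1.4, "ax": 0, "ay": 0, "az": 0, "hand": 10},
  {"x": -0.05, "y": 0.01, "z": 1.8, "ax": 0, "ay": 0, "az": 0, "hand": 10},
  {"x": -0.05, "y": 0.01, "z": 2.1, "ax": 0, "ay": 0, "az": 0, "hand": 10},
  {"x": -0.05, "y": 0.01, "z": 2.32, "ax": 0, "ay": 0, "az": 0, "hand": 10},
  {"x": -0.05, "y": 0.01, "z": 2.36, "ax": 0, "ay": 0, "az": 0, "hand": 10},
])

```text
clock: 7.15
eef_pos: [597.7, -28.6, 61.4]
tcp_rot: [-3.14, -0.0, 1.564]
contact_force: [-0.5, 0.1, -1.0]
opening: 0.216
grasp_force: 29.4
```

Emit:
drive_tool([
  {"x": 0, "y": 0, "z": 0.02, "ax": 0, "ay": 0, "az": 0, "hand": 10},
  {"x": 0, "y": 0, "z": 0.04, "ax": 0, "ay": 0, "az": 0, "hand": 10},
  {"x": 0, "y": 0, "z": 0.06, "ax": 0, "ay": 0, "az": 0, "hand": 10},
  {"x": 0, "y": 0, "z": 0.06, "ax": 0, "ay": 0, "az": 0, "hand": 10},
])

```text
clock: 7.55
eef_pos: [598.7, -28.6, 60.3]
tcp_rot: [3.141, 0.0, 1.564]
contact_force: [-0.3, -1.2, -1.6]
opening: 0.219
grasp_force: 29.4
```

Emit:
drive_tool([
  {"x": 0, "y": 0, "z": 0.02, "ax": 0, "ay": 0, "az": 0, "hand": 10},
  {"x": 0, "y": 0, "z": 0.04, "ax": 0, "ay": 0, "az": 0, "hand": 10},
  {"x": 0, "y": 0, "z": 0.04, "ax": 0, "ay": 0, "az": 0, "hand": 10},
])

```text
clock: 7.85
eef_pos: [598.3, -28.6, 57.7]
tcp_rot: [-3.141, -0.0, 1.564]
contact_force: [0.2, 0.7, -0.9]
opening: 0.216
grasp_force: 29.4
```

Emit:
drive_tool([
  {"x": 0, "y": 0, "z": 0.01, "ax": 0, "ay": 0, "az": 0, "hand": 10},
  {"x": 0, "y": 0, "z": 0.02, "ax": 0, "ay": 0, "az": 0, "hand": 10},
  {"x": 0, "y": 0, "z": 0.02, "ax": 0, "ay": 0, "az": 0, "hand": 10},
])

```text
clock: 8.15
eef_pos: [598.4, -28.6, 56.7]
tcp_rot: [-3.141, -0.0, 1.564]
contact_force: [-0.9, -0.2, -1.4]
opening: 0.219
grasp_force: 29.4
```

Emit:
drive_tool([
  {"x": 0, "y": 0, "z": 0.01, "ax": 0, "ay": 0, "az": 0, "hand": 10},
  {"x": 0, "y": 0, "z": 0.02, "ax": 0, "ay": 0, "az": 0, "hand": 10},
  {"x": 0, "y": 0, "z": 0.02, "ax": 0, "ay": 0, "az": 0, "hand": 10},
])

```text
clock: 8.45
eef_pos: [598.5, -28.6, 56.6]
tcp_rot: [3.141, -0.0, 1.564]
contact_force: [-2.0, 0.4, 7.9]
opening: 0.216
grasp_force: 30.3
```

Run:
```python
from h import *
go((598,-28,56),90)
```

```text
t 8.45 pos [598.5 -28.6  56.6] rot [179.99  -0.    89.6 ] F [-2.   0.4  7.9] op 18.4 gf 30.3 
shift [ 0.011 -0.011  0.011] turn [ 0.002 -0.    -0.067]
```

Contact with the floor is felt at 8 N. Releasing gently, then going straight up.

Emit:
drive_tool([
  {"x": 0, "y": 0, "z": -0.01, "ax": 0, "ay": 0, "az": 0, "hand": 16},
  {"x": 0, "y": 0, "z": -0.01, "ax": 0, "ay": 0, "az": 0, "hand": 20},
  {"x": 0, "y": 0, "z": -0.01, "ax": 0, "ay": 0, "az": 0, "hand": 24},
  {"x": 0, "y": 0, "z": -0.01, "ax": 0, "ay": 0, "az": 0, "hand": 32},
  {"x": 0, "y": 0, "z": -0.01, "ax": 0, "ay": 0, "az": 0, "hand": 40},
  {"x": 0, "y": 0, "z": -0.01, "ax": 0, "ay": 0, "az": 0, "hand": 40},
])

```text
clock: 9.05
eef_pos: [598.4, -28.6, 56.2]
tcp_rot: [-3.142, -0.0, 1.564]
contact_force: [0.8, -0.7, 0.3]
opening: 0.466
grasp_force: 0.0
```

Emit:
drive_tool([
  {"x": 0, "y": 0, "z": -0.2, "ax": 0, "ay": 0, "az": 0, "hand": 40},
  {"x": 0, "y": 0, "z": -0.6, "ax": 0, "ay": 0, "az": 0, "hand": 40},
  {"x": 0, "y": 0, "z": -1.2, "ax": 0, "ay": 0, "az": 0, "hand": 40},
  {"x": 0, "y": 0, "z": -2.0, "ax": 0, "ay": 0, "az": 0, "hand": 40},
  {"x": 0, "y": 0, "z": -2.6, "ax": 0, "ay": 0, "az": 0, "hand": 40},
  {"x": 0, "y": 0, "z": -3.0, "ax": 0, "ay": 0, "az": 0, "hand": 50},
  {"x": 0, "y": 0, "z": -3.0, "ax": 0, "ay": 0, "az": 0, "hand": 50},
])

```text
clock: 9.75
eef_pos: [600.4, -28.7, 210.4]
tcp_rot: [3.135, 0.0, 1.564]
contact_force: [-0.0, -0.3, -0.2]
opening: 0.585
grasp_force: 0.0
```

Run:
```python
from h import *
go((522,-265,120),168)
a=imaging.grab_frame("side")[:,:,::-1]
cv2.imwrite("pics/s3.png",a)
```

```text
t 9.75 pos [600.4 -28.7 210.4] rot [1.7964e+02 1.0000e-02 8.9600e+01] F [-0.  -0.3 -0.2] op 49.9 gf 0.0 
shift [-4.737 -1.545  1.8  ] turn [  0.049   0.043 -13.067]
```

Emit:
drive_tool([
  {"x": -0.6, "y": -0.2, "z": 0, "ax": 0, "ay": 0, "az": -1.3, "hand": 50},
  {"x": -1.2, "y": -0.4, "z": 0, "ax": 0, "ay": 0, "az": -2.6, "hand": 50},
  {"x": -1.8, "y": -0.6, "z": 0, "ax": 0, "ay": 0, "az": -3.9, "hand": 50},
  {"x": -2.5, "y": -0.8, "z": 0, "ax": 0, "ay": 0, "az": -5.2, "hand": 50},
  {"x": -3.2, "y": -1.0, "z": 0.1, "ax": 0, "ay": 0, "az": -6.5, "hand": 50},
  {"x": -3.8, "y": -1.2, "z": 0.2, "ax": 0, "ay": 0, "az": -7.8, "hand": 50},
  {"x": -4.4, "y": -1.4, "z": 0.4, "ax": 0, "ay": 0, "az": -9.1, "hand": 50},
  {"x": -4.74, "y": -1.54, "z": 0.6, "ax": 0, "ay": 0, "az": -10.4, "hand": 50},
])

```text
clock: 10.6
eef_pos: [518.3, -266.7, 174.8]
tcp_rot: [-3.141, -0.002, 2.657]
contact_force: [-0.5, 0.2, 0.3]
opening: 0.585
grasp_force: 0.0
```

Run:
```python
from h import *
go((522,-265,110),167.7)
```

```text
t 10.6 pos [ 518.3 -266.7  174.8] rot [-1.7998e+02 -9.0000e-02  1.5225e+02] F [-0.5  0.2  0.3] op 50.0 gf 0.0 
shift [-0.052  0.066  1.297] turn [-2.000e-03 -1.500e-02 -2.575e+00]
```

Emit:
drive_tool([
  {"x": 0, "y": 0, "z": 0.3, "ax": 0, "ay": 0, "az": -1, "hand": 50},
  {"x": 0, "y": 0, "z": 0.7, "ax": 0, "ay": 0, "az": -2, "hand": 50},
  {"x": -0.05, "y": 0.06, "z": 1.0, "ax": 0, "ay": 0, "az": -2.57, "hand": 50},
  {"x": -0.05, "y": 0.06, "z": 1.3, "ax": 0, "ay": 0, "az": -2.57, "hand": 50},
  {"x": -0.05, "y": 0.06, "z": 1.3, "ax": 0, "ay": 0, "az": -2.57, "hand": 50},
  {"x": -0.05, "y": 0.06, "z": 1.3, "ax": 0, "ay": 0, "az": -2.57, "hand": 50},
])

```text
clock: 11.2
eef_pos: [522.9, -263.3, 110.8]
tcp_rot: [3.141, -0.001, 2.921]
contact_force: [0.2, -0.4, 0.0]
opening: 0.587
grasp_force: 0.0
```

Run:
```python
from h import *
go((522,-265,25),167.7)
a=imaging.grab_frame("side")[:,:,::-1];b=cv2.imread("pics/s3.png")
f=lambda i:cv2.resize(i,(400,400))
cv2.imwrite("pics/g4.png",np.hstack([f(b[170:270,258:358]),f(a[90:230,310:450])]))
```

```text
t 11.2 pos [ 522.9 -263.3  110.8] rot [ 1.7998e+02 -8.0000e-02  1.6734e+02] F [ 0.2 -0.4  0. ] op 50.1 gf 0.0 
shift [ 0.009 -0.037  1.716] turn [ 0.003 -0.013 -0.06 ]
```

View pics/g4.png

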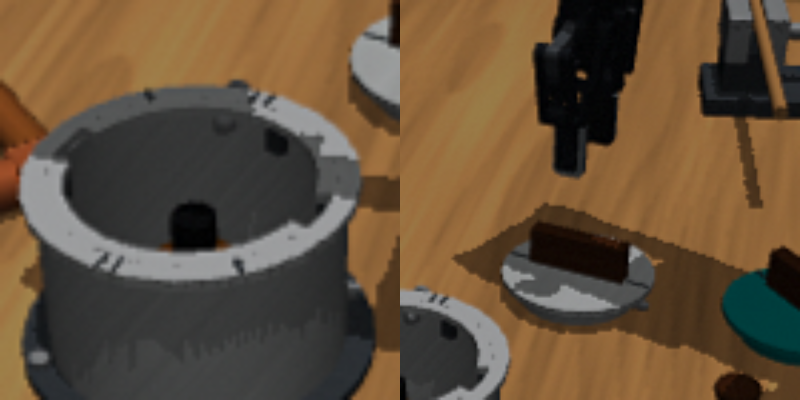

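The bottle stands upright in the pot, with its cap at left crop (194,225). The gripper is above the lid with its near finger over the bar. Descending.

Emit:
drive_tool([
  {"x": 0, "y": -0.03, "z": 0.4, "ax": 0, "ay": 0, "az": -0.06, "hand": 50},
  {"x": 0, "y": -0.03, "z": 0.8, "ax": 0, "ay": 0, "az": -0.06, "hand": 50},
  {"x": 0, "y": -0.03, "z": 1.2, "ax": 0, "ay": 0, "az": -0.06, "hand": 50},
  {"x": 0, "y": -0.03, "z": 1.5, "ax": 0, "ay": 0, "az": -0.06, "hand": 50},
  {"x": 0, "y": -0.03, "z": 1.7, "ax": 0, "ay": 0, "az": -0.06, "hand": 50},
  {"x": 0, "y": -0.03, "z": 1.7, "ax": 0, "ay": 0, "az": -0.06, "hand": 50},
  {"x": 0, "y": -0.03, "z": 1.7, "ax": 0, "ay": 0, "az": -0.06, "hand": 40},
])

```text
clock: 11.95
eef_pos: [523.4, -265.2, 26.8]
tcp_rot: [-3.141, 0.001, 2.928]
contact_force: [0.1, -0.6, 0.5]
opening: 0.473
grasp_force: 0.0
```

Emit:
drive_tool([
  {"x": 0, "y": 0, "z": 0, "ax": 0, "ay": 0, "az": 0, "hand": 30},
  {"x": 0, "y": 0, "z": 0, "ax": 0, "ay": 0, "az": 0, "hand": 24},
  {"x": 0, "y": 0, "z": 0, "ax": 0, "ay": 0, "az": 0, "hand": 20},
  {"x": 0, "y": 0, "z": 0, "ax": 0, "ay": 0, "az": 0, "hand": 16},
  {"x": 0, "y": 0, "z": 0, "ax": 0, "ay": 0, "az": 0, "hand": 12},
  {"x": 0, "y": 0, "z": 0, "ax": 0, "ay": 0, "az": 0, "hand": 8},
  {"x": 0, "y": 0, "z": 0, "ax": 0, "ay": 0, "az": 0, "hand": 5},
  {"x": 0, "y": 0, "z": 0, "ax": 0, "ay": 0, "az": 0, "hand": 5},
], grip_force=70)

```text
clock: 12.75
eef_pos: [523.3, -265.2, 26.8]
tcp_rot: [-3.141, 0.001, 2.928]
contact_force: [-1.2, -0.1, 5.3]
opening: 0.151
grasp_force: 68.7
```

Run:
```python
from h import *
go((522,-265,180),168)
```

```text
t 12.75 pos [ 523.3 -265.2   26.8] rot [-1.7999e+02  4.0000e-02  1.6778e+02] F [-1.2 -0.1  5.3] op 12.9 gf 68.7 
shift [ 2.500e-02 -3.000e-03 -3.064e+00] turn [-0.002  0.006 -0.037]
```

Emit:
drive_tool([
  {"x": 0, "y": 0, "z": -0.1, "ax": 0, "ay": 0, "az": 0, "hand": 5},
  {"x": 0, "y": 0, "z": -0.4, "ax": 0, "ay": 0, "az": 0, "hand": 5},
  {"x": 0, "y": 0, "z": -0.9, "ax": 0, "ay": 0, "az": 0, "hand": 5},
  {"x": 0, "y": 0, "z": -1.5, "ax": 0, "ay": 0, "az": 0, "hand": 5},
  {"x": 0, "y": 0, "z": -2.1, "ax": 0, "ay": 0, "az": 0, "hand": 5},
  {"x": 0, "y": 0, "z": -2.7, "ax": 0, "ay": 0, "az": 0, "hand": 5},
  {"x": 0, "y": 0, "z": -3.06, "ax": 0, "ay": 0, "az": 0, "hand": 5},
  {"x": 0, "y": 0, "z": -3.06, "ax": 0, "ay": 0, "az": 0, "hand": 5},
])

```text
clock: 13.55
eef_pos: [524.6, -265.8, 183.0]
tcp_rot: [-3.14, 0.005, 2.928]
contact_force: [0.2, -0.2, -2.3]
opening: 0.15
grasp_force: 68.3
```

Run:
```python
from h import *
go((598,-28,180),168)
```

```text
t 13.55 pos [ 524.6 -265.8  183. ] rot [-179.92    0.31  167.78] F [ 0.2 -0.2 -2.3] op 12.8 gf 68.3 
shift [-0.428  4.959  0.054] turn [-0.014  0.052 -0.037]
```

Emit:
drive_tool([
  {"x": 0, "y": 0.3, "z": 0, "ax": 0, "ay": 0, "az": 0, "hand": 5},
  {"x": -0.1, "y": 1.0, "z": 0, "ax": 0, "ay": 0, "az": 0, "hand": 5},
  {"x": -0.15, "y": 1.8, "z": 0, "ax": 0, "ay": 0, "az": 0, "hand": 5},
  {"x": -0.25, "y": 2.6, "z": 0, "ax": 0, "ay": 0, "az": 0, "hand": 5},
  {"x": -0.3, "y": 3.4, "z": 0, "ax": 0, "ay": 0, "az": 0, "hand": 5},
  {"x": -0.37, "y": 4.1, "z": 0, "ax": 0, "ay": 0, "az": 0, "hand": 5},
  {"x": -0.41, "y": 4.6, "z": 0, "ax": 0, "ay": 0, "az": 0, "hand": 5},
  {"x": -0.43, "y": 4.9, "z": 0, "ax": 0, "ay": 0, "az": 0, "hand": 5},
])

```text
clock: 14.35
eef_pos: [595.2, -27.4, 177.7]
tcp_rot: [3.142, -0.003, 2.93]
contact_force: [0.6, -0.0, -2.9]
opening: 0.148
grasp_force: 68.5
```

Run:
```python
from h import *
go((598,-28,150),168)
```

```text
t 14.35 pos [595.2 -27.4 177.7] rot [ 1.8000e+02 -1.5000e-01  1.6788e+02] F [ 0.6 -0.  -2.9] op 12.6 gf 68.5 
shift [-0.059 -0.     0.555] turn [ 0.    -0.025 -0.021]
```

Emit:
drive_tool([
  {"x": 0, "y": 0, "z": 0.2, "ax": 0, "ay": 0, "az": 0, "hand": 5},
  {"x": 0, "y": 0, "z": 0.5, "ax": 0, "ay": 0, "az": 0, "hand": 5},
  {"x": 0, "y": 0, "z": 0.7, "ax": 0, "ay": 0, "az": 0, "hand": 5},
  {"x": 0, "y": 0, "z": 0.7, "ax": 0, "ay": 0, "az": 0, "hand": 5},
  {"x": 0, "y": 0, "z": 0.7, "ax": 0, "ay": 0, "az": 0, "hand": 5},
  {"x": 0, "y": 0, "z": 0.7, "ax": 0, "ay": 0, "az": 0, "hand": 5},
])

```text
clock: 14.95
eef_pos: [596.2, -30.7, 144.6]
tcp_rot: [3.142, 0.001, 2.927]
contact_force: [-0.1, 0.2, -2.3]
opening: 0.146
grasp_force: 68.5
```

Run:
```python
from h import *
go((598,-28,120),168)
a=imaging.grab_frame("side")[:,:,::-1];b=imaging.grab_frame("top")[:,:,::-1]
cv2.imwrite("pics/a5.png",a);cv2.imwrite("pics/b5.png",b)
f=lambda i:cv2.resize(i,(400,400))
cv2.imwrite("pics/g5.png",np.hstack([f(a[150:290,237:377]),f(b[187:287,284:384])]))
x=monitor.sense()["eef_pos"]
# pot outer rim circle in both views, lid cover circle in both
for n,im,box in(("top",b,(290,190,380,290)),("side",a,(250,150,370,260))):
    print(n,proj(n,[597.8,-28,90]).round(1),proj(n,[x[0],x[1],x[2]-26.8+21]).round(1),proj(n,[x[0],x[1],x[2]-26.8]).round(1))
```

```text
t 14.95 pos [596.2 -30.7 144.6] rot [1.8000e+02 4.0000e-02 1.6773e+02] F [-0.1  0.2 -2.3] op 12.5 gf 68.5 
shift [-0.024  0.061  0.493] turn [ 0.001  0.006 -0.045]
top [331.6 233.7] [333.3 231. ] [333.1 232.5]
side [305. 213.] [305.  187.5] [305.6 198.4]
```

View pics/g5.png

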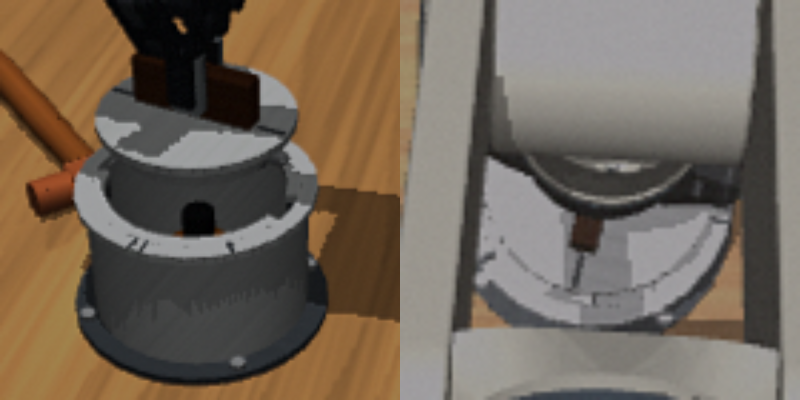

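The lid hangs level over the pot. In the side view the lid and rim share column ≈306, and the bottle is upright inside. I'll make a small centring correction and lower to just above the rim.

Emit:
drive_tool([
  {"x": -0.04, "y": 0.05, "z": 0.1, "ax": 0, "ay": 0, "az": -0.04, "hand": 5},
  {"x": -0.04, "y": 0.05, "z": 0.3, "ax": 0, "ay": 0, "az": -0.04, "hand": 5},
  {"x": -0.04, "y": 0.05, "z": 0.46, "ax": 0, "ay": 0, "az": -0.04, "hand": 5},
  {"x": -0.04, "y": 0.05, "z": 0.46, "ax": 0, "ay": 0, "az": -0.04, "hand": 5},
  {"x": -0.04, "y": 0.05, "z": 0.46, "ax": 0, "ay": 0, "az": -0.04, "hand": 5},
  {"x": -0.04, "y": 0.05, "z": 0.46, "ax": 0, "ay": 0, "az": -0.04, "hand": 5},
])

```text
clock: 15.65
eef_pos: [598.5, -28.1, 121.4]
tcp_rot: [-3.142, 0.0, 2.932]
contact_force: [-0.3, -0.2, -1.9]
opening: 0.151
grasp_force: 68.5
```

Run:
```python
from h import *
go((598.8,-28.8,110),168)
```

```text
t 15.65 pos [598.5 -28.1 121.4] rot [-1.8000e+02  1.0000e-02  1.6802e+02] F [-0.3 -0.2 -1.9] op 12.9 gf 68.5 
shift [-0.008 -0.012  0.227] turn [-0.     0.001  0.003]
```

Emit:
drive_tool([
  {"x": 0, "y": -0.01, "z": 0.05, "ax": 0, "ay": 0, "az": 0, "hand": 5},
  {"x": 0, "y": -0.01, "z": 0.1, "ax": 0, "ay": 0, "az": 0, "hand": 5},
  {"x": 0, "y": -0.01, "z": 0.13, "ax": 0, "ay": 0, "az": 0, "hand": 5},
  {"x": 0, "y": -0.01, "z": 0.13, "ax": 0, "ay": 0, "az": 0, "hand": 5},
])

```text
clock: 16.05
eef_pos: [598.1, -28.6, 114.5]
tcp_rot: [-3.142, -0.0, 2.932]
contact_force: [-1.4, -0.7, -2.2]
opening: 0.148
grasp_force: 68.5
```

Emit:
drive_tool([
  {"x": 0, "y": 0, "z": 0.03, "ax": 0, "ay": 0, "az": 0, "hand": 5},
  {"x": 0, "y": 0, "z": 0.06, "ax": 0, "ay": 0, "az": 0, "hand": 5},
  {"x": 0, "y": 0, "z": 0.08, "ax": 0, "ay": 0, "az": 0, "hand": 5},
  {"x": 0, "y": 0, "z": 0.08, "ax": 0, "ay": 0, "az": 0, "hand": 5},
])

```text
clock: 16.45
eef_pos: [598.2, -28.6, 110.6]
tcp_rot: [-3.142, -0.0, 2.932]
contact_force: [-0.0, 0.1, -2.9]
opening: 0.15
grasp_force: 68.5
```

The lid is below pin-miss height with no contact force, so the pins are in the slots.

Emit:
drive_tool([
  {"x": 0, "y": 0, "z": 0.03, "ax": 0, "ay": 0, "az": 0, "hand": 5},
  {"x": 0, "y": 0, "z": 0.06, "ax": 0, "ay": 0, "az": 0, "hand": 5},
  {"x": 0, "y": 0, "z": 0.09, "ax": 0, "ay": 0, "az": 0, "hand": 5},
  {"x": 0, "y": 0, "z": 0.12, "ax": 0, "ay": 0, "az": 0, "hand": 5},
  {"x": 0, "y": 0, "z": 0.14, "ax": 0, "ay": 0, "az": 0, "hand": 5},
  {"x": 0, "y": 0, "z": 0.14, "ax": 0, "ay": 0, "az": 0, "hand": 5},
])

```text
clock: 17.05
eef_pos: [598.2, -28.6, 103.6]
tcp_rot: [-3.142, -0.0, 2.932]
contact_force: [0.2, 0.3, -2.2]
opening: 0.153
grasp_force: 68.5
```

Emit:
drive_tool([
  {"x": 0, "y": 0, "z": 0.02, "ax": 0, "ay": 0, "az": 0, "hand": 5},
  {"x": 0, "y": 0, "z": 0.04, "ax": 0, "ay": 0, "az": 0, "hand": 5},
  {"x": 0, "y": 0, "z": 0.04, "ax": 0, "ay": 0, "az": 0, "hand": 5},
])

```text
clock: 17.35
eef_pos: [598.4, -28.6, 101.8]
tcp_rot: [3.142, 0.0, 2.932]
contact_force: [-0.3, -0.4, -1.6]
opening: 0.152
grasp_force: 68.5
```

Emit:
drive_tool([
  {"x": 0, "y": 0, "z": 0.01, "ax": 0, "ay": 0, "az": 0, "hand": 5},
  {"x": 0, "y": 0, "z": 0.02, "ax": 0, "ay": 0, "az": 0, "hand": 5},
  {"x": 0, "y": 0, "z": 0.02, "ax": 0, "ay": 0, "az": 0, "hand": 5},
])

```text
clock: 17.65
eef_pos: [598.4, -28.6, 101.8]
tcp_rot: [3.142, 0.0, 2.932]
contact_force: [-4.0, -0.2, 8.6]
opening: 0.151
grasp_force: 70.3
```

Home is felt at TCP z 101.8, which is exactly 75 mm above the lid's bench height. Twisting 45° clockwise.

Emit:
drive_tool([
  {"x": 0, "y": 0, "z": -0.01, "ax": 0, "ay": 0, "az": 0.3, "hand": 5},
  {"x": 0, "y": 0, "z": -0.01, "ax": 0, "ay": 0, "az": 0.8, "hand": 5},
  {"x": 0, "y": 0, "z": -0.01, "ax": 0, "ay": 0, "az": 1.3, "hand": 5},
  {"x": 0, "y": 0, "z": -0.01, "ax": 0, "ay": 0, "az": 1.8, "hand": 5},
  {"x": 0, "y": 0, "z": -0.01, "ax": 0, "ay": 0, "az": 2.3, "hand": 5},
  {"x": 0, "y": 0, "z": -0.01, "ax": 0, "ay": 0, "az": 2.8, "hand": 5},
  {"x": 0, "y": 0, "z": -0.01, "ax": 0, "ay": 0, "az": 3.0, "hand": 5},
  {"x": 0, "y": 0, "z": -0.01, "ax": 0, "ay": 0, "az": 3.0, "hand": 5},
])

```text
clock: 18.45
eef_pos: [598.8, -28.6, 101.8]
tcp_rot: [3.141, 0.001, 2.619]
contact_force: [-0.5, -0.6, 5.0]
opening: 0.145
grasp_force: 69.6
```

Run:
```python
from h import *
s=monitor.sense();print(s["wrist_torque"]);go(s["eef_pos"],123)
```

```text
[-0.07527638  0.072179   -0.0417972 ]
t 18.45 pos [598.8 -28.6 101.8] rot [1.7997e+02 5.0000e-02 1.5003e+02] F [-0.5 -0.6  5. ] op 12.4 gf 69.6 
shift [0. 0. 0.] turn [0.007 0.008 4.506]
```

Emit:
drive_tool([
  {"x": 0, "y": 0, "z": 0, "ax": 0, "ay": 0, "az": 0.6, "hand": 5},
  {"x": 0, "y": 0, "z": 0, "ax": 0, "ay": 0, "az": 1.3, "hand": 5},
  {"x": 0, "y": 0, "z": 0, "ax": 0, "ay": 0, "az": 2.0, "hand": 5},
  {"x": 0, "y": 0, "z": 0, "ax": 0, "ay": 0, "az": 2.7, "hand": 5},
  {"x": 0, "y": 0, "z": 0, "ax": 0, "ay": 0, "az": 3.4, "hand": 5},
  {"x": 0, "y": 0, "z": 0, "ax": 0, "ay": 0, "az": 4.1, "hand": 5},
  {"x": 0, "y": 0, "z": 0, "ax": 0, "ay": 0, "az": 4.5, "hand": 5},
  {"x": 0, "y": 0, "z": 0, "ax": 0, "ay": 0, "az": 4.5, "hand": 5},
])

```text
clock: 19.25
eef_pos: [598.8, -28.6, 101.8]
tcp_rot: [3.141, 0.001, 2.147]
contact_force: [1.0, -0.0, 6.4]
opening: 0.148
grasp_force: 69.7
```

Run:
```python
from h import *
s=monitor.sense();print(s["wrist_torque"]);go(s["eef_pos"],123)
a=imaging.grab_frame("side")[:,:,::-1];b=imaging.grab_frame("top")[:,:,::-1]
f=lambda i:cv2.resize(i,(400,400),interpolation=cv2.INTER_CUBIC)
cv2.imwrite("pics/g6.png",np.hstack([f(a[160:260,255:355]),f(b[187:287,284:384])]))
```

```text
[-0.06080112  0.0538596  -0.21938187]
t 19.25 pos [598.8 -28.6 101.8] rot [1.7995e+02 3.0000e-02 1.2304e+02] F [ 1.  -0.   6.4] op 12.6 gf 69.7 
shift [0. 0. 0.] turn [0.008 0.006 0.006]
```

View pics/g6.png

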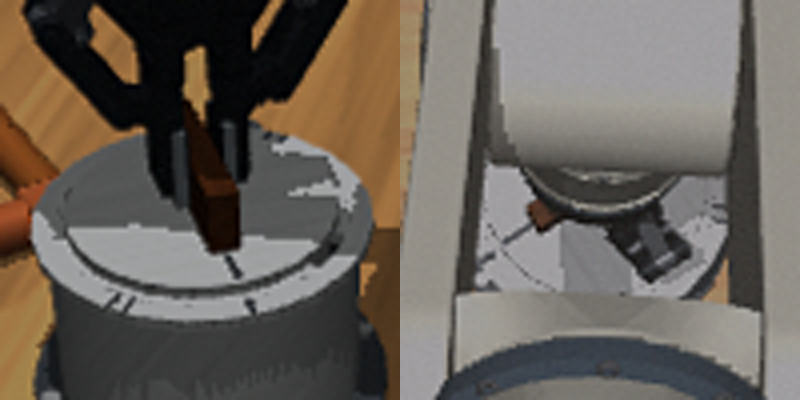

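The lid sits flush on the rim. The cover line, ending at crop (240,278), points at the halfway mark at (251,306) to within about 1°. The handle is still gripped, so I'm handing in.

```bash
python3 -c "
from rig import r
print(r.sign_off())"
```

```text
the job is handed in; nothing more can be done
None
```

The glue bottle stands upright in the pot; the lid is fully home, turned 45° clockwise to the halfway mark (within about 1°, well short of the latch), and its handle is still gripped; the job was handed in at about 19 s.

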